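Stand the toppled pipette stand up and push it home

ROBOT

A 6-joint arm with a two-finger parallel gripper is mounted at the origin on the work surface. World frame = base frame: x ahead of the robot, y to its left, z up, the work surface at z = 0. Lengths are in mm, angles in rad, forces in N, time in s.
With the tool pointing down it reaches from about 350 to 875 mm from the base axis. Payload 4.2 kg.
Tool frame: the origin (TCP) lies at the very end of the fingers, on their centre line; the grasp point (between the pads) lies 19 mm behind it; z points along the fingers, y is the direction in which the jaws open and shut (so a half turn about z gives the same grasp; the last joint's range is limited). The gripper opens to 85 mm and grips with 20 to 120 N. Pads are 22 mm wide; open, the fingers measure 114 mm over their backs; the gripper's body (76 mm by 85 mm) begins 54 mm behind the grasp point. The pads swing forward as they close: fully open they stand 13 mm farther back than shut.
Start: joints at [1.548, 0.385, 0.008, 0, -1.194, -0.259], TCP at [173.771, 600.336, 231.312] pointing down, gripper open.
Joint ranges: [-3.14, 3.14], [-1.21, 2.06], [-1.07, 1.41], [-3.16, 2.05], [-2.99, -0.16], [-3.1, 3.1]. Speed limits (rad/s): [2.79, 2.79, 3.14, 3.14, 3.14, 3.14].

INTERFACE

Orientations are given as a unit quaternion [x, y, z, w].
In Python, from bench import arm, optics, job gives the robot as it stands.
- The arm moves only by the tool send_rows, never from a script. Its argument "steps" is a list that holds one entry, the list of rows, each a list of 5 numbers: the shift along the tool's x, y, z in cm, then the turn about the tool's z in rad, then the opening, from 0 (shut) to 1 (fully open). A call has 1 to 10 rows; each row shifts and turns the pose as measured when the row begins, along the tool's axes as they then stand; what a row does not reach is not made up. A row lasts 1/12 s, in which the tool goes at most 41.7 mm and 7.16 degrees, less where a joint would pass 70% of its speed; a pose out of reach is approached as far as the arm can. A call with a gripper value outside its range is refused whole. The fingers move at their own pace and stop on an object; the grip force is fixed at half the most. Time passes only in rows, so rows that do not move let the fingers close. It gives the time, the measured TCP pose, the force and the opening at its end, in the units of the state.
- arm.read_state(): the state, without advancing time (a new reading comes with each control period).
- optics.get_image(name): name is "scene" or "top" or "wrist"; returns (picture, depth): 400x640x3 uint8, blue, green, red; 400x640 float32, mm along the optical axis (not along the pixel's ray), 0 where there is no reading.
- optics.get_calibration(name): a dict with "K" (3x3 intrinsics, pixels), "rvec" (rotation vector, rad) and "tvec" (3), from world to camera coordinates, as OpenCV has them; the wrist camera has in their place "hand_eye" (4x4, takes a point from camera to tool coordinates, whose origin is the TCP and whose axes are the flange's). Camera axes: x right, y down, z forward; pixel columns grow to the right and rows downward; lengths in mm; the calibration is good to about 2 mm. The wrist camera is an equidistant fisheye: a pixel r from the principal point sees the ray r / f radians off the axis. A picture is of the moment at which its call begins: read the wrist's pose just before it. get_calibration takes no time and is no camera call.
- job.job_done(): hands the job in, once; it reports no verdict.
The state is a dict: "clock": time; "joints": joint angles; "joint_vel": joint speeds; "joint_efforts": joint torques, N m; "position": TCP position; "ee_rot": TCP orientation; "contact_force": force on the tool from outside, world axes, zero at the start; "wrist_torque": the same for the moment, N m; "gripper_width": finger opening in mm.
Only numpy, scipy, OpenCV 4.12 (cv2) and the standard library are available. Lean on these libraries where they do the work, as an engineer would, in place of code of your own. Each camera call takes 0.05 s, during which the arm holds its last target. There are 200 camera calls.

TASK

The white pipette stand lies knocked over on its back. Using only pushes of the fingertips, without gripping or lifting it, tip it up onto its foot by pushing its upturned foot over towards the ledge, then slide the upright stand along the bench until the front edge of its foot gently touches the low ledge (it need not be square to it). Leave the tip box and the spray bottle where they are.

Things in the scene. Friction and masses are not known exactly. Their poses are not given: they have to be found in the camera images.
- stand: White plastic pipette stand, loose, 0.2-0.45 kg: an L, 110 mm wide (own y), of two sheets at right angles. Origin: middle of the heel, the L's outer corner edge. Foot: 130 mm along own +z, 6 mm thick (own x -6 to 0). Panel: 170 mm along own -x, 5 mm thick (own z 0 to 5), two notches in its far edge. Start: panel flat on the bench, foot upright, own +x level, roughly to the ledge. Goal: own -x up.
- heel_left (a point): End of the heel edge (outer corner of the L) at the stand's own y = +55 mm. The heel stays on the bench: when the foot's top is pushed towards own +x from the panel's side, the stand pivots about the heel, hardly sliding; past about 50 degrees it falls on to its foot by itself.
- heel_right (a point): End of the heel edge at the stand's own y = -55 mm.
- front_left (a point): Corner of the foot's front edge at own y = +55 mm, own z = 130 mm, on its underside (outer face): at the top, 130 mm high, while the stand lies; lower front corner, nearest the ledge, once it is upright.
- front_right (a point): The same corner at own y = -55 mm.
- ledge: Low wooden ledge fixed on the bench beyond the stand: 560 mm long (own y), 50 mm deep, 30 mm high. Origin: on its near face (the one facing the robot and the stand), midway along, at bench height; own +x points away from the robot into the ledge, so the near face is own x = 0.
- tipbox: Bystander, loose: box of pipette tips, blue base and clear cover, 85 x 120 mm, 95 mm high; origin at the centre of its underside. On one side of the stand.
- spray: Bystander, loose: clear spray bottle with black head, 72 mm in diameter, 206 mm high; origin at the centre of its underside. On the other side of the stand.
Things that resemble listed ones, but are neither listed nor needed, are in the scene too. What is shaped like the stand but black, pink or red is not meant.

How it is judged (in metres and radians):
On the way, in this order (a step that is already met when the one before it is completed fails the run):
1. the stand is upright on its foot, on the bench (angle between stand's own x axis and vertical above 3.04 rad and height (world z) of each of heel_left, heel_right below 0.008 m), for 0.2 s.
2. the foot's front edge touches the ledge (angle between stand's own x axis and vertical above 3.04 rad and x of any of front_left, front_right in the frame of ledge above -0.008 m), for 0.2 s.
At the end, for the whole second after the job is handed in: The stand is upright (within 0.1 rad), its foot flat on the bench (heel within 8 mm of it), at rest, and at least one front corner of its foot is within 8 mm of the ledge's near face (all of step 2 and height (world z) of each of heel_left, heel_right below 0.008 m and linear speed of stand below 0.02 m/s and angular speed of stand below 0.1 rad/s); the robot touches nothing.
It fails at once if the stand is lifted: an end of its heel is more than 30 mm above the bench (height (world z) of any of heel_left, heel_right above 0.03 m).
It fails at once if the stand is rammed or pressed hard against the ledge, with more than 30 N (contact force between stand and ledge above 30 N).
It fails at once if the tip box is moved by more than 20 mm or tipped (distance of tipbox from where it was at the start of the episode above 0.02 m or angle between tipbox's own z axis and vertical above 0.3 rad).
It fails at once if the spray bottle is moved by more than 20 mm or tipped (distance of spray from where it was at the start of the episode above 0.02 m or angle between spray's own z axis and vertical above 0.3 rad).
It also fails if it takes over 53 s, if anything falls off the work surface, if the arm or the gripper's body presses on something with over 40 N, if the wrist force passes 120 N, or if a joint passes its speed limit or range.

## Working session

There is one attempt and no reset: what is moved stays moved. The work goes in short steps, Python scripts to look and compute and a tool call to move; the robot and the scene stay as the last step left them, time stands still between calls to the robot, and variables do not carry over. Pictures are saved under pics/ and viewed, about 8 in all and at most 12, crops included, and the job is handed in when it is done.

Besides the shell and the picture viewer there is one more tool, called after "Request:" as a command line: name --argument value ..., lists and objects as JSON in quotes. send_rows: Moves the arm, as the interface text tells. Its arguments: {"type":"object","properties":{"steps":{"type":"array","items":{"type":"array","items":{"type":"array","items":{"type":"number"}}}}},"required":["steps"]}

```bash
mkdir -p pics; ls; cat > h.py <<'E'
import numpy as np, cv2
from bench import arm, optics, job
from scipy.spatial.transform import Rotation as R
def cam(n):
    c=optics.get_calibration(n); K=np.array(c["K"]); Rm=cv2.Rodrigues(np.array(c["rvec"],float))[0]; t=np.array(c["tvec"],float).ravel()
    return K,Rm,t
def cloud(n,depth):
    K,Rm,t=cam(n); v,u=np.mgrid[0:400,0:640]; 
    P=np.stack([(u-K[0,2])/K[0,0]*depth,(v-K[1,2])/K[1,1]*depth,depth],-1)
    W=(P-t)@Rm; W[depth<=0]=np.nan; return W
def ray(n,px,z):
    K,Rm,t=cam(n); px=np.atleast_2d(px).astype(float); d=np.c_[(px-K[[0,1],[2,2]])/K[[0,1],[0,1]],np.ones(len(px))]@Rm
    o=-Rm.T@t; return o+d*((z-o[2])/d[:,2:3])
def proj(n,P):
    K,Rm,t=cam(n); q=(np.atleast_2d(P)@Rm.T+t)@K.T; return q[:,:2]/q[:,2:]
E
python3 - <<'E'
from h import *
for n in("scene","top"):
    im,d=optics.get_image(n); cv2.imwrite(f"pics/{n}1.png",im); np.savez(f"{n}1.npz",im=im,d=d)
    K,Rm,t=cam(n); print(n,(-Rm.T@t).round(),K[0,0].round())
s=arm.read_state(); print({k:np.round(v,3) for k,v in s.items()})
E
```

```text
pics
scene [1041. -676.  702.] 455.0
top [ 385.  -57. 1092.] 393.0
{'clock': np.float64(0.1), 'joints': array([ 1.548,  0.385,  0.007, -0.   , -1.194, -0.259]), 'joint_vel': array([-0.001, -0.   ,  0.003, -0.001, -0.002,  0.   ]), 'joint_efforts': array([-0.0000e+00, -3.9332e+01,  1.8893e+01,  4.1980e+00, -3.0000e-03,
        0.0000e+00]), 'position': array([173.649, 599.858, 230.341]), 'ee_rot': array([ 0.99 , -0.141, -0.   ,  0.001]), 'contact_force': array([ 0.314, -0.041,  0.187]), 'wrist_torque': array([ 0.048,  0.026, -0.036]), 'gripper_width': np.float64(85.228)}
```

View pics/scene1.png

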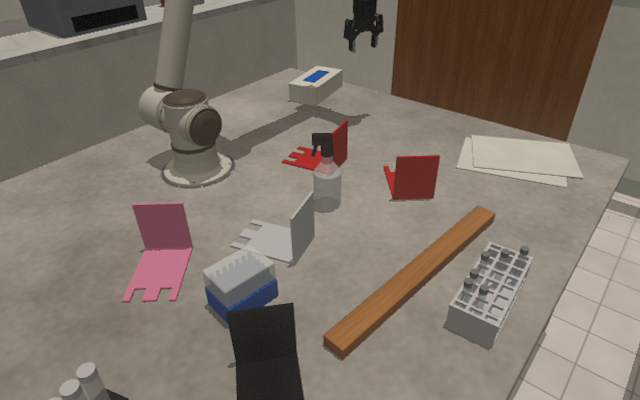

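View pics/top1.png

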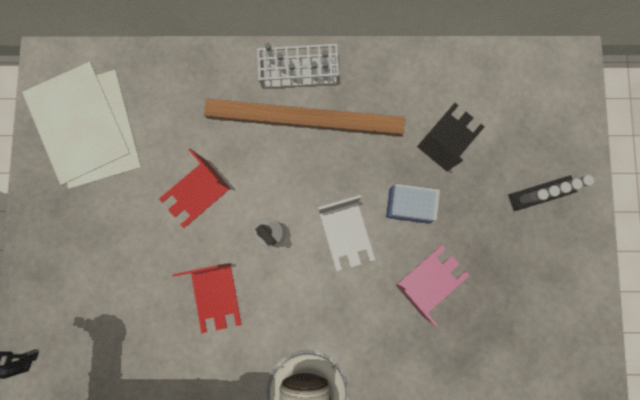

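Scene view: the white L is at (280,235), and in the top view at (345,232). Its lookalikes in the top view are red (195,188) and (215,295), pink (433,283) and black (450,137). Only the white one fits: panel flat, foot upright on the ledge side. The ledge is at (305,116), the tip box at (413,203) and the spray bottle at (270,233). I'll measure next and confirm with a crop.

```bash
python3 - <<'E'
from h import *
T=np.load("top1.npz"); S=np.load("scene1.npz")
W=cloud("top",T["d"]); im=T["im"]
hsv=cv2.cvtColor(im,cv2.COLOR_BGR2HSV)
print("bench z", np.nanmedian(W[280:320,100:160,2]), "hsv panel",hsv[235,345],"edge",hsv[204,340])
# ledge
m=cv2.inRange(hsv,(3,90,60),(20,255,255)); m[:90]=0;m[145:]=0;m[:,:195]=0;m[:,415:]=0
c=max(cv2.findContours(m,0,2)[0],key=cv2.contourArea); box=cv2.boxPoints(cv2.minAreaRect(c))
print("ledge box px",box.round(1).tolist()); print(ray("top",box,30).round(1), "z top",np.nanmedian(W[m>0][:,2]))
# stand
roi=np.zeros_like(m); roi[190:280,312:380]=255
g=((hsv[...,1]<25)&(hsv[...,2]>140)&(roi>0)).astype(np.uint8)
n,l,st,_=cv2.connectedComponentsWithStats(g); k=1+np.argmax(st[1:,4]); g=(l==k).astype(np.uint8)
P=W[g>0]; print("stand px",g.sum(),"z pct",np.nanpercentile(P[:,2],[1,20,50,80,99]).round(1))
pan=g.copy(); pan[W[...,2]>25]=0
c=max(cv2.findContours(pan,0,2)[0],key=cv2.contourArea); b=cv2.boxPoints(cv2.minAreaRect(c)); print("panel",ray("top",b,5).round(1))
top=(W[...,2]>100)&(roi>0); q=W[top]; print("foot top pts",len(q)); 
if len(q): print(q.min(0),q.max(0)); print(q[np.argmin(q[:,1])],q[np.argmax(q[:,1])])
# scene
Ws=cloud("scene",S["d"]); hs=cv2.cvtColor(S["im"],cv2.COLOR_BGR2HSV)
x,y,z=[Ws[...,i] for i in range(3)]
inb=(abs(x-385)<130)&(abs(y+60-0)<200)&(z>5)
sel=(z>20)&(x>350)&(x<520)&(y>-140)&(y<0)
q=Ws[sel]; print("scene high pts",len(q)); 
hi=q[q[:,2]>60]
for lo in (20,50,80,110):
    a=q[(q[:,2]>lo)&(q[:,2]<lo+25)&(q[:,1]>-125)]
    if len(a)>10:
        p=np.polyfit(a[:,1],a[:,0],1); print(lo,len(a),"x=%.3f y+%.1f"%tuple(p),a[:,1].min().round(),a[:,1].max().round(),a[:,2].max().round())
# bystanders
for nm,(r0,r1,c0,c1) in dict(tip=(178,228,380,445),spray=(215,252,248,296)).items():
    for n,WW in (("top",W),):
        q=WW[r0:r1,c0:c1].reshape(-1,3); q=q[q[:,2]>20]; print(nm,len(q),np.nanpercentile(q,[1,99],axis=0).round().tolist())
cr=[cv2.resize(S["im"][170:290,200:360],(533,400),interpolation=2),cv2.resize(im[180:280,300:390],(360,400),interpolation=2)]
o=np.hstack(cr); o=cv2.resize(o,(790,354)); cv2.imwrite("pics/crop1.png",o)
E
```

```text
bench z 0.34162109528549833 hsv panel [ 27  12 185] edge [ 27  22 104]
ledge box px [[203.60000610351562, 117.30000305175781], [205.3000030517578, 98.4000015258789], [404.3999938964844, 116.5999984741211], [402.70001220703125, 135.5]]
[[ 742.3  293.1   30. ]
 [ 796.8  290.2   30. ]
 [ 744.6 -265.9   30. ]
 [ 690.8 -260.1   30. ]] z top 30.31921941605967
stand px 2216 z pct [-2.   3.2  5.1  7.   9.6]
panel [[ 473.1  -27.1    5. ]
 [ 507.7 -139.1    5. ]
 [ 349.4 -186.2    5. ]
 [ 315.7  -75.8    5. ]]
foot top pts 159
[ 476.35489953 -133.24044342  100.57529333] [511.48687943 -29.64948006 135.44760607]
[ 506.70252591 -133.24044342  128.42896302] [481.80838044 -29.64948006 127.22910259]
scene high pts 1019
20 160 x=-0.295 y+472.4 -125.0 -31.0 45.0
50 168 x=-0.294 y+472.5 -124.0 -29.0 75.0
80 171 x=-0.299 y+472.0 -124.0 -33.0 105.0
110 216 x=-0.292 y+471.5 -125.0 -31.0 134.0
tip 1714 [[453.0, -334.0, 27.0], [543.0, -214.0, 99.0]]
spray 718 [[386.0, 62.0, 28.0], [454.0, 129.0, 209.0]]
```

View pics/crop1.png

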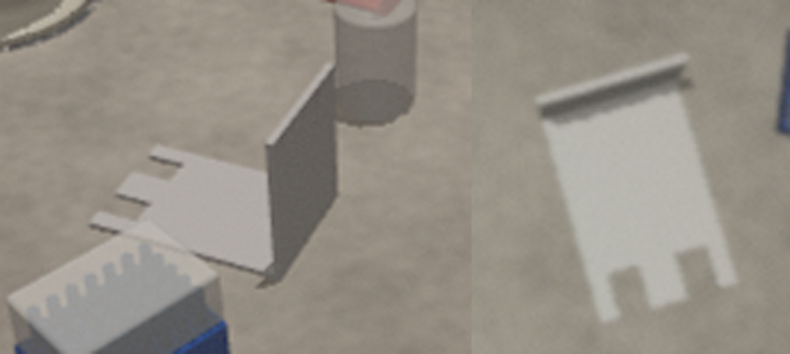

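The crop confirms the white L with its panel flat and foot upright. The heel midpoint is at about (496,-82), own +x yaw is about 16.4°, and the gap to the ledge will be about 73 mm. First I'll raise the tool, align its x axis with the push direction and half-close the gripper.

Request:
send_rows --steps '[[[0,0,-1.5,-0.115,0.45],[0,0,-1.5,-0.115,0.45],[0,0,-1.5,-0.115,0.45],[0,0,-1.5,-0.115,0.45],[0,0,-1,-0.11,0.45],[0,0,0,0,0.45]]]'

```text
clock: 0.6
position: [173.1, 597.7, 297.5]
ee_rot: [0.988, 0.157, -0.002, 0.007]
contact_force: [-0.6, 0.2, 0.2]
gripper_width: 38.4
```

```bash
cat >> h.py <<'E'
def go(goal,yawdeg=16.4):
    s=arm.read_state(); Rm=R.from_quat(s["ee_rot"]).as_matrix(); p=np.array(s["position"])
    y=np.degrees(np.arctan2(Rm[1,0],Rm[0,0])); d=Rm.T@(np.array(goal)-p)/10
    print("t %.2f"%s["clock"],"pos",p.round(1),"yaw %.1f"%y,"zaxis",Rm[:,2].round(3),"w %.0f"%s["gripper_width"],"F",np.round(s["contact_force"],1),"j",np.round(s["joints"],2))
    print("  delta cm",d.round(2),"turn",round(np.radians(y-yawdeg),3),"rows>=",np.ceil(np.linalg.norm(d)/4.1))
E
python3 -c "
from h import *
go([455,-94.5,285])"
```

```text
t 0.60 pos [173.1 597.7 297.5] yaw 18.0 zaxis [-0.003 -0.014 -1.   ] w 38 F [-0.6  0.2  0.2] j [ 1.55  0.35  0.12 -0.   -1.36  0.34]
  delta cm [ 5.41 74.53  2.15] turn 0.028 rows>= 19.0
```

Request:
send_rows --steps '[[[0.27,3.7,0,0,0.45],[0.27,3.7,0,0,0.45],[0.27,3.7,0,0,0.45],[0.27,3.7,0,0,0.45],[0.27,3.7,0,0,0.45],[0.27,3.7,0,0,0.45],[0.27,3.7,0,0,0.45],[0.27,3.7,0,0,0.45],[0.27,3.7,0,0,0.45],[0.27,3.7,0,0,0.45]]]'

```text
clock: 1.43
position: [308.1, 239.4, 290.2]
ee_rot: [0.989, 0.145, -0.007, 0.014]
contact_force: [1.1, 0.0, -0.1]
gripper_width: 38.4
```

```bash
python3 -c "
from h import *
go([455,-94.5,285])"
```

```text
t 1.43 pos [308.1 239.4 290.2] yaw 16.7 zaxis [-0.01  -0.03  -0.999] w 38 F [ 1.1  0.  -0.1] j [ 1.09 -0.06 -0.39  0.   -1.27  0.77]
  delta cm [ 4.48 36.18  1.37] turn 0.005 rows>= 9.0
```

Request:
send_rows --steps '[[[0.45,3.7,0,0,0.45],[0.45,3.7,0,0,0.45],[0.45,3.7,0,0,0.45],[0.45,3.7,0,0,0.45],[0.45,3.7,0,0,0.45],[0.45,3.7,0,0,0.45],[0.45,3.7,0,0,0.45],[0.45,3.7,0,0,0.45],[0.45,3.7,0,0,0.45],[0.45,3.4,0,0,0.45]]]'

```text
clock: 2.27
position: [449.3, -121.9, 292.0]
ee_rot: [0.991, 0.131, -0.011, 0.013]
contact_force: [0.6, 1.3, 0.3]
gripper_width: 38.5
```

Request:
send_rows --steps '[[[0,0,0,0,0.45],[0,0,0,0,0.45]]]'

```text
clock: 2.43
position: [449.7, -127.6, 289.1]
ee_rot: [0.992, 0.123, -0.013, 0.013]
contact_force: [0.2, 0.1, -0.5]
gripper_width: 38.5
```

```bash
python3 -c "
from h import *
go([455,-94.5,115])"
```

```text
t 2.43 pos [ 449.7 -127.6  289.1] yaw 14.1 zaxis [-0.023 -0.029 -0.999] w 39 F [ 0.2  0.1 -0.5] j [ 0.09  0.08 -0.26  0.03 -1.25  1.72]
  delta cm [ 1.83 -3.48 17.29] turn -0.04 rows>= 5.0
```

Request:
send_rows --steps '[[[0.2,-0.5,2.4,-0.006,0.45],[0.2,-0.5,2.4,-0.006,0.45],[0.2,-0.5,2.4,-0.006,0.45],[0.2,-0.5,2.4,-0.006,0.45],[0.2,-0.5,2.4,-0.006,0.45],[0.2,-0.5,2.4,-0.006,0.45],[0.2,-0.5,1.5,0,0.45],[0,0,0,0,0.45]]]'

```text
clock: 3.1
position: [446.6, -88.6, 121.2]
ee_rot: [0.991, 0.136, -0.013, 0.012]
contact_force: [-0.5, -0.2, -0.7]
gripper_width: 38.3
```

```bash
python3 -c "
from h import *
go([455,-94.5,115])
im,d=optics.get_image('scene'); cv2.imwrite('pics/s2.png',cv2.resize(im[60:310,160:480],(768,600)))"
```

```text
t 3.10 pos [446.6 -88.6 121.2] yaw 15.6 zaxis [-0.023 -0.028 -0.999] w 38 F [-0.5 -0.2 -0.7] j [ 0.18  0.23 -0.55  0.03 -0.82  1.64]
  delta cm [0.67 0.78 0.62] turn -0.014 rows>= 1.0
```

View pics/s2.png

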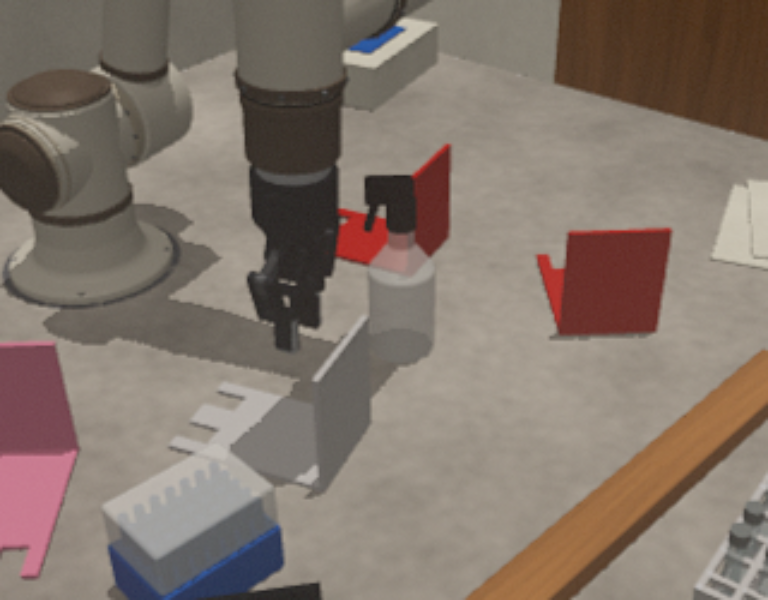

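The view shows the fingers above the panel, behind the upright foot, with the spray bottle and tip box clear. Starting the tipping push.

Request:
send_rows --steps '[[[0.8,0.1,0.2,-0.005,0.45],[0.8,0.1,0.2,-0.005,0.45],[0.8,0.1,0.1,0,0.45],[0.7,0,0,0,0.45],[0.6,0,0,0,0.45],[0.6,0,0.05,0,0.45],[0.6,0,0.1,0,0.45],[0.6,0,0.1,0,0.45]]]'

```text
clock: 3.82
position: [508.4, -74.6, 118.2]
ee_rot: [0.99, 0.141, -0.008, 0.013]
contact_force: [-0.3, 0.5, -0.2]
gripper_width: 38.5
```

```bash
cat >> h.py <<'E'
def X():
    s=arm.read_state(); p=np.array(s["position"])-[496,-82.5,0]
    print("own X %.1f Yleft %.1f z %.1f"%(p[0]*.959+p[1]*.283,-p[0]*.283+p[1]*.959,p[2]))
E
python3 -c "
from h import *
go([455,-94.5,115]);X()
d=optics.get_image('scene')[1];W=cloud('scene',d)
q=W[(W[...,1]>-125)&(W[...,1]<-40)&(W[...,0]>485)&(W[...,0]<680)&(W[...,2]>15)&(W[...,2]<135)]
u=(q-[496,-82.5,0])@[.959,.283,0]
for z in range(20,130,20):
    a=u[abs(q[:,2]-z)<10]
    if len(a)>5: print(z,np.percentile(a,[50,90]).round(1),len(a))
"
```

```text
t 3.82 pos [508.4 -74.6 118.2] yaw 16.2 zaxis [-0.012 -0.027 -1.   ] w 38 F [-0.3  0.5 -0.2] j [ 0.19  0.32 -0.42  0.03 -0.85  1.65]
  delta cm [-5.68  0.4   0.44] turn -0.003 rows>= 2.0
own X 14.1 Yleft 4.0 z 118.2
20 [6.6 7.8] 47
40 [11. 13.] 61
60 [15.9 17.9] 67
80 [21.  22.8] 65
100 [25.5 27.5] 70
120 [28.6 31.4] 180
```

Pivoting cleanly at about 13.5° with the heel unmoved. I'll continue along the arc.

Request:
send_rows --steps '[[[0.5,0,0.5,0,0.45],[0.6,0,0.5,0,0.45],[0.6,0,0.5,0,0.45],[0.6,0,0.5,0,0.45],[0.6,0,0.5,0,0.45],[0.5,0,0.6,0,0.45]]]'

```text
clock: 4.37
position: [546.2, -65.0, 84.5]
ee_rot: [0.99, 0.142, -0.006, 0.013]
contact_force: [0.3, -0.3, 0.7]
gripper_width: 38.6
```

```bash
cat > tilt.py <<'E'
from h import *
go([455,-94.5,115]);X()
d=optics.get_image('scene')[1];W=cloud('scene',d)
q=W[(W[...,1]>-115)&(W[...,1]<-30)&(W[...,0]>485)&(W[...,0]<680)&(W[...,2]>8)&(W[...,2]<135)]
u=(q-[496,-82.5,0])@[.959,.283,0]
for z in range(10,130,20):
    a=u[abs(q[:,2]-z)<10]
    if len(a)>5: print(z,np.percentile(a,[50,90]).round(1),len(a))
E
python3 tilt.py
```

```text
t 4.37 pos [546.2 -65.   84.5] yaw 16.3 zaxis [-0.008 -0.028 -1.   ] w 39 F [ 0.3 -0.3  0.7] j [ 0.19  0.41 -0.38  0.04 -0.79  1.64]
  delta cm [-9.63  0.35 -2.89] turn -0.002 rows>= 3.0
own X 53.1 Yleft 2.6 z 84.5
10 [-4.7  6.4] 140
30 [15.7 23.9] 64
50 [33.2 39.9] 46
70 [49.5 55. ] 50
90 [61.5 70.1] 146
110 [64.1 80.6] 234
```

Request:
send_rows --steps '[[[0.5,0,0.2,0,0.45],[0.5,0,0.2,0,0.45],[0.5,0,0.3,0,0.45],[0.4,0,0.3,0,0.45],[0.2,0,0,0,0.45]]]'

```text
clock: 4.83
position: [567.7, -58.7, 70.2]
ee_rot: [0.99, 0.142, -0.008, 0.013]
contact_force: [0.4, -0.3, 0.1]
gripper_width: 38.6
```

```bash
python3 tilt.py
```

```text
t 4.83 pos [567.7 -58.7  70.2] yaw 16.3 zaxis [-0.012 -0.028 -1.   ] w 39 F [ 0.4 -0.3  0.1] j [ 0.19  0.46 -0.34  0.04 -0.79  1.64]
  delta cm [-11.9    0.38  -4.24] turn -0.002 rows>= 4.0
own X 75.5 Yleft 2.5 z 70.2
10 [ 4.7 17.6] 235
30 [30.1 46. ] 288
50 [70.1 80.7] 203
70 [ 95.7 108. ] 320
90 [80.  86.1] 125
110 [84.2 87.7] 69
```

Request:
send_rows --steps '[[[0,0,0,0,0.45],[0,0,0,0,0.45],[0,0,0,0,0.45],[0,0,0,0,0.45]]]'

```text
clock: 5.22
position: [568.3, -58.6, 71.0]
ee_rot: [0.99, 0.142, -0.007, 0.013]
contact_force: [0.9, -0.2, -0.5]
gripper_width: 38.3
```

```bash
python3 tilt.py; python3 -c "
from h import *
im,d=optics.get_image('scene'); cv2.imwrite('pics/s3.png',cv2.resize(im[100:350,160:480],(768,600)))"
```

```text
t 5.22 pos [568.3 -58.6  71. ] yaw 16.3 zaxis [-0.01  -0.028 -1.   ] w 38 F [ 0.9 -0.2 -0.5] j [ 0.19  0.46 -0.33  0.04 -0.79  1.64]
  delta cm [-11.96   0.37  -4.18] turn -0.002 rows>= 4.0
own X 76.1 Yleft 2.4 z 71.0
10 [ 23.1 118.2] 145
30 [8.7 9.9] 114
50 [8.7 9.5] 116
70 [ 9. 80.] 152
90 [37.4 85.5] 240
110 [ 9.2 86.6] 206
```

View pics/s3.png

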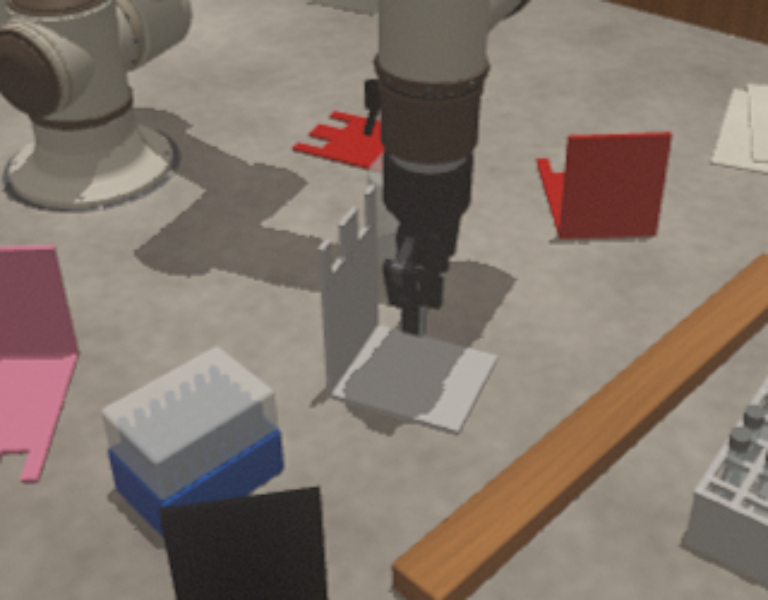

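The stand is upright on its foot with its panel at the back. Now I'll raise the tool, go back over the panel and come down behind it.

Request:
send_rows --steps '[[[0,0,-2.5,0,0.45],[0,0,-3.5,0,0.45],[0,0,-3.5,0,0.45],[0,0,-3.5,0,0.45],[0,0,-3.5,0,0.45],[0,0,-1.5,0,0.45],[0,0,0,0,0.45]]]'

```text
clock: 5.9
position: [567.9, -54.4, 257.8]
ee_rot: [0.99, 0.141, -0.011, 0.013]
contact_force: [-0.2, 0.5, -0.5]
gripper_width: 38.5
```

Request:
send_rows --steps '[[[-2.5,0,0,0,0.45],[-3,0,0,0,0.45],[-3,0,0,0,0.45],[-3,0,0,0,0.45],[-2,0,0,0,0.45],[0,0,0,0,0.45],[0,0,0,0,0.45]]]'

```text
clock: 6.48
position: [429.5, -93.1, 254.5]
ee_rot: [0.99, 0.141, -0.013, 0.012]
contact_force: [-0.1, -0.2, 0.5]
gripper_width: 38.4
```

```bash
python3 - <<'E'
from h import *
go([440,-99,108]);X()
for n in("scene","top"):
    im,d=optics.get_image(n); W=cloud(n,d); np.savez(f"{n}4.npz",im=im,d=d)
    hsv=cv2.cvtColor(im,cv2.COLOR_BGR2HSV)
    wt=(hsv[...,1]<40)&(hsv[...,2]>80)
    roi=(W[...,0]>470)&(W[...,0]<680)&(W[...,1]>-150)&(W[...,1]<45)
    m=(roi&(W[...,2]>3)&(W[...,2]<15)&wt).astype(np.uint8)
    m=cv2.morphologyEx(m,cv2.MORPH_OPEN,np.ones((3,3)))
    c=max(cv2.findContours(m,0,2)[0],key=cv2.contourArea); b=cv2.boxPoints(cv2.minAreaRect(c))
    print(n,m.sum()); 
    if n=="top": print(ray("top",b,6).round(1))
    q=W[m>0][:,:2]; (cx,cy),(w,h),a=cv2.minAreaRect(q.astype(np.float32)); print(cx,cy,w,h,a); print(cv2.boxPoints(((cx,cy),(w,h),a)).round(1))
    p=W[roi&(W[...,2]>30)&(W[...,2]<150)&(W[...,0]<560)]
    if len(p)>50:
        f=np.polyfit(p[:,1],p[:,0],1); print("panel x=%.3fy+%.1f"%tuple(f),len(p))
E
```

```text
t 6.48 pos [429.5 -93.1 254.5] yaw 16.1 zaxis [-0.023 -0.027 -0.999] w 38 F [-0.1 -0.2  0.5] j [ 0.17  0.05 -0.38  0.02 -1.17  1.67]
  delta cm [ 1.29  0.57 14.63] turn -0.004 rows>= 4.0
own X -66.8 Yleft 8.6 z 254.5
scene 1855
563.7073974609375 -63.852752685546875 127.5938720703125 113.85902404785156 16.3919734954834
[[ 486.4  -27.2]
 [ 518.6 -136.5]
 [ 641.  -100.5]
 [ 608.8    8.8]]
panel x=-0.281y+481.5 1021
top 699
[[ 609.8   10.     6. ]
 [ 642.4  -95.9    6. ]
 [ 581.1 -113.8    6. ]
 [ 549.    -8.4    6. ]]
595.5629272460938 -52.01735305786133 64.1792984008789 110.52391815185547 16.53074836730957
[[ 549.1   -8.2]
 [ 580.5 -114.1]
 [ 642.   -95.9]
 [ 610.6   10.1]]
```

Request:
send_rows --steps '[[[0,0.1,2,0,0.45],[0,0.1,2.5,0,0.45],[0,0.1,2.5,0,0.45],[0,0.1,2.5,0,0.45],[0,0.1,2.5,0,0.45],[0,0.1,1.5,0,0.45],[0,0,0,0,0.45],[0,0,0,0,0.45]]]'

```text
clock: 7.25
position: [438.7, -100.8, 112.4]
ee_rot: [0.99, 0.142, -0.012, 0.013]
contact_force: [0.2, -1.1, 0.5]
gripper_width: 38.4
```

```bash
python3 - <<'E'
from h import *
go([440,-99,108]);X()
for n in("scene","top"):
    Z=np.load(f"{n}4.npz"); W=cloud(n,Z["d"]); hsv=cv2.cvtColor(Z["im"],cv2.COLOR_BGR2HSV)
    m=cv2.inRange(hsv,(3,90,40),(20,255,255))>0
    q=W[m&(W[...,2]>24)&(W[...,2]<38)&(abs(W[...,0]-740)<80)&(abs(W[...,1]-15)<270)]
    e=[]
    for y in range(-240,280,20):
        a=q[abs(q[:,1]-y)<10]
        if len(a)>5: e.append((y,*np.percentile(a[:,0],[3,97])))
    e=np.array(e); print(n,len(q),"near",np.polyfit(e[:,0],e[:,1],1),"far",np.polyfit(e[:,0],e[:,2],1))
E
```

```text
t 7.25 pos [ 438.7 -100.8  112.4] yaw 16.3 zaxis [-0.02  -0.028 -0.999] w 38 F [ 0.2 -1.1  0.5] j [ 0.15  0.23 -0.58  0.04 -0.79  1.68]
  delta cm [ 0.19 -0.15  0.43] turn -0.001 rows>= 1.0
own X -60.2 Yleft -1.3 z 112.4
scene 4416 near [9.31889758e-02 7.23660054e+02] far [9.33682046e-02 7.70425952e+02]
top 3368 near [9.30481900e-02 7.21427135e+02] far [9.32562878e-02 7.67356843e+02]
```

Request:
send_rows --steps '[[[0.8,0,0.15,0,0.45],[0.9,0,0.15,0,0.45],[0.9,0,0.15,0,0.45],[0.8,0,0.1,0,0.45],[0.5,0,0,0,0.45],[0.3,0,0,0,0.45],[0.3,0,0,0,0.45],[0.3,0,0,0,0.45]]]'

```text
clock: 7.92
position: [493.2, -85.2, 108.9]
ee_rot: [0.99, 0.143, -0.009, 0.013]
contact_force: [-3.1, -0.1, 1.4]
gripper_width: 38.7
```

Request:
send_rows --steps '[[[0.3,0,0,0,0.45],[0.3,0,0,0,0.45],[0.3,0,0,0,0.45],[0.3,0,0,0,0.45],[0.2,0,0,0,0.45]]]'

```text
clock: 8.33
position: [505.7, -81.5, 108.6]
ee_rot: [0.99, 0.143, -0.011, 0.013]
contact_force: [-2.2, -0.1, 0.5]
gripper_width: 38.3
```

```bash
cat > foot.py <<'E'
from h import *
go([440,-99,108]);X()
im,d=optics.get_image("scene"); W=cloud("scene",d)
hsv=cv2.cvtColor(im,cv2.COLOR_BGR2HSV)
wt=(hsv[...,1]<45)&(hsv[...,2]>60)
roi=(W[...,0]>470)&(W[...,0]<740)&(W[...,1]>-155)&(W[...,1]<75)
m=(roi&(W[...,2]>3.2)&(W[...,2]<13)&wt).astype(np.uint8); m=cv2.morphologyEx(m,cv2.MORPH_OPEN,np.ones((3,3)))
n,l,st,_=cv2.connectedComponentsWithStats(m); m=l==1+np.argmax(st[1:,4])
r=cv2.minAreaRect(W[m][:,:2].astype(np.float32)); b=cv2.boxPoints(r); print("rect",np.round(r[1],1),round(r[2],1)); 
for p in b: print(p.round(1),"gap to ledge %.1f"%((720.5+.093*p[1]-p[0])*.9957))
p=W[roi&(W[...,2]>30)&(W[...,2]<90)&(hsv[...,2]>70)&wt]; 
g=W[m]; zz=np.polyfit((g-[496,-82.5,0])@[.959,.283,0],g[:,2],1); print("foot slope",zz.round(3))
cv2.imwrite('pics/s_%.0f.png'%(arm.read_state()["clock"]*100),cv2.resize(im[100:350,180:500],(768,600)))
E
python3 foot.py; ls pics
```

```text
t 8.33 pos [505.7 -81.5 108.6] yaw 16.4 zaxis [-0.018 -0.029 -0.999] w 38 F [-2.2 -0.1  0.5] j [ 0.17  0.33 -0.44  0.03 -0.83  1.66]
  delta cm [-6.79 -0.18  0.23] turn -0.0 rows>= 2.0
own X 9.6 Yleft -1.8 z 108.6
rect [129.9 113.4] 16.8
[504.2 -23.4] gap to ledge 213.2
[ 537.1 -132. ] gap to ledge 170.4
[661.4 -94.3] gap to ledge 50.1
[628.6  14.2] gap to ledge 92.8
foot slope [-2.000e-03  6.229e+00]
crop1.png
s2.png
s3.png
s_838.png
scene1.png
top1.png
```

Sliding flat with about 2.5 N of push; the gap is down to about 50 mm.

Request:
send_rows --steps '[[[0.3,0,0,0,0.45],[0.35,0,0,0,0.45],[0.35,0,0,0,0.45],[0.35,0,0,0,0.45],[0.35,0,0,0,0.45],[0.35,0,0,0,0.45],[0.35,0,0,0,0.45],[0.35,0,0,0,0.45],[0.3,0,0,0,0.45],[0.2,0,0,0,0.45]]]'

```text
clock: 9.22
position: [540.4, -71.2, 107.4]
ee_rot: [0.99, 0.143, -0.011, 0.013]
contact_force: [-1.6, -0.9, 0.7]
gripper_width: 38.6
```

```bash
python3 foot.py
```

```text
t 9.22 pos [540.4 -71.2 107.4] yaw 16.4 zaxis [-0.018 -0.029 -0.999] w 39 F [-1.6 -0.9  0.7] j [ 0.18  0.38 -0.36  0.03 -0.86  1.65]
  delta cm [-10.42  -0.17   0.19] turn -0.0 rows>= 3.0
own X 45.8 Yleft -1.8 z 107.4
rect [126.9 115.6] 16.3
[540.4 -10.9] gap to ledge 178.3
[ 572.9 -121.8] gap to ledge 135.7
[694.7 -86.1] gap to ledge 17.7
[662.2  24.8] gap to ledge 60.4
foot slope [-0.01   7.931]
```

Request:
send_rows --steps '[[[0.25,0,0,0,0.45],[0.25,0,0,0,0.45],[0.25,0,0,0,0.45],[0.25,0,0,0,0.45],[0.2,0,0,0,0.45],[0.15,0,0,0,0.45]]]'

```text
clock: 9.77
position: [554.6, -67.1, 106.9]
ee_rot: [0.99, 0.143, -0.011, 0.013]
contact_force: [-2.4, -0.6, -0.2]
gripper_width: 38.5
```

```bash
python3 foot.py
```

```text
t 9.77 pos [554.6 -67.1 106.9] yaw 16.4 zaxis [-0.018 -0.029 -0.999] w 38 F [-2.4 -0.6 -0.2] j [ 0.18  0.4  -0.32  0.03 -0.87  1.65]
  delta cm [-11.9   -0.17   0.19] turn -0.0 rows>= 3.0
own X 60.6 Yleft -1.8 z 106.9
rect [130.2 115.6] 15.8
[550.8  -6.9] gap to ledge 168.3
[ 582.3 -118.2] gap to ledge 126.7
[707.5 -82.7] gap to ledge 5.2
[676.1  28.5] gap to ledge 46.9
foot slope [-0.012  8.465]
```

Request:
send_rows --steps '[[[0.15,0,0,0,0.45],[0.15,0,0,0,0.45]]]'

```text
clock: 9.98
position: [557.7, -66.1, 106.8]
ee_rot: [0.99, 0.143, -0.011, 0.013]
contact_force: [-2.6, 0.6, 0.4]
gripper_width: 38.6
```

Request:
send_rows --steps '[[[0.15,0,0,0,0.45],[0.1,0,0,0,0.45]]]'

```text
clock: 10.15
position: [560.4, -65.3, 106.8]
ee_rot: [0.99, 0.143, -0.011, 0.013]
contact_force: [-2.4, -0.9, 0.5]
gripper_width: 38.4
```

```bash
python3 foot.py; ls -t pics|head -1; cp pics/$(ls -t pics|head -1) pics/last.png
```

```text
t 10.15 pos [560.4 -65.3 106.8] yaw 16.4 zaxis [-0.018 -0.029 -0.999] w 38 F [-2.4 -0.9  0.5] j [ 0.18  0.41 -0.31  0.03 -0.87  1.65]
  delta cm [-12.5   -0.17   0.19] turn -0.0 rows>= 4.0
own X 66.6 Yleft -1.8 z 106.8
rect [128.2 115.3] 14.4
[558.4  -3.8] gap to ledge 161.0
[ 587.2 -115.5] gap to ledge 122.1
[711.4 -83.5] gap to ledge 1.4
[682.6  28.1] gap to ledge 40.3
foot slope [-0.019 10.01 ]
s_1020.png
```

View pics/last.png

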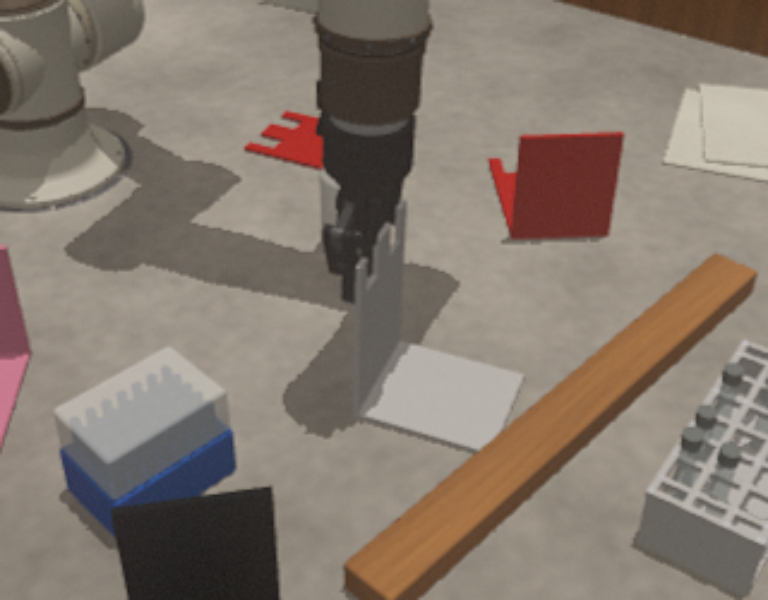

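The front-right corner at (480,450) in this crop meets the ledge, with a measured gap of about 1 mm. The rect angle has started to turn (16.4° to 14.4°), which suggests contact. One tiny nudge more, then I'll back off.

Request:
send_rows --steps '[[[0.15,0,0,0,0.45],[0.1,0,0,0,0.45],[0,0,0,0,0.45],[0,0,0,0,0.45]]]'

```text
clock: 10.53
position: [563.1, -64.5, 106.7]
ee_rot: [0.99, 0.143, -0.011, 0.013]
contact_force: [-1.7, 0.2, 0.2]
gripper_width: 38.5
```

Request:
send_rows --steps '[[[-0.3,0,0,0,0.45],[-0.8,0,0,0,0.45],[-2,0,0,0,0.45],[-3,0,0,0,0.45],[-1.5,0,0,0,0.45],[0,0,-2,0,0.45],[0,0,-2,0,0.45],[0,0,0,0,0.45],[0,0,0,0,0.45]]]'

```text
clock: 11.28
position: [487.5, -85.6, 149.7]
ee_rot: [0.99, 0.143, -0.006, 0.013]
contact_force: [0.6, -0.6, -0.9]
gripper_width: 38.7
```

```bash
python3 foot.py; python3 - <<'E'
from h import *
im,d=optics.get_image("top"); W=cloud("top",d); hsv=cv2.cvtColor(im,cv2.COLOR_BGR2HSV)
roi=(W[...,0]>540)&(W[...,0]<740)&(W[...,1]>-155)&(W[...,1]<75)
m=(roi&(W[...,2]>-3)&(W[...,2]<15)&(hsv[...,1]<30)&(hsv[...,2]>140)).astype(np.uint8); m=cv2.morphologyEx(m,cv2.MORPH_OPEN,np.ones((3,3)))
c=max(cv2.findContours(m,0,2)[0],key=cv2.contourArea)
for p in ray("top",cv2.boxPoints(cv2.minAreaRect(c)),6): print(p.round(1),"gap %.1f"%((720.5+.093*p[1]-p[0])*.9957))
for nm,(r0,r1,c0,c1) in dict(tip=(178,228,380,445),spray=(215,252,248,296)).items():
    q=W[r0:r1,c0:c1].reshape(-1,3); q=q[q[:,2]>20]; print(nm,len(q),np.nanpercentile(q,[1,99],axis=0).round().tolist())
a=cv2.resize(im[90:250,290:450],(600,600)); cv2.imwrite("pics/top9.png",a)
E
```

```text
t 11.28 pos [487.5 -85.6 149.7] yaw 16.4 zaxis [-0.008 -0.027 -1.   ] w 39 F [ 0.6 -0.6 -0.9] j [ 0.17  0.25 -0.43  0.03 -0.9   1.67]
  delta cm [-4.88 -0.16  4.24] turn 0.001 rows>= 2.0
own X -9.0 Yleft -0.5 z 149.7
rect [126.5 115.9] 16.7
[560.3  -4.6] gap to ledge 159.1
[ 593.7 -115.6] gap to ledge 115.6
[714.8 -79.2] gap to ledge -1.7
[681.4  31.8] gap to ledge 41.8
foot slope [-2.00e-03  6.27e+00]
[688.4  35.1   6. ] gap 35.2
[718.2 -80.7   6. ] gap -5.2
[639.4 -99.9   6. ] gap 71.5
[609.9  15.1   6. ] gap 111.5
tip 1724 [[453.0, -334.0, 25.0], [543.0, -214.0, 99.0]]
spray 1282 [[379.0, 8.0, 32.0], [443.0, 83.0, 558.0]]
```

View pics/top9.png

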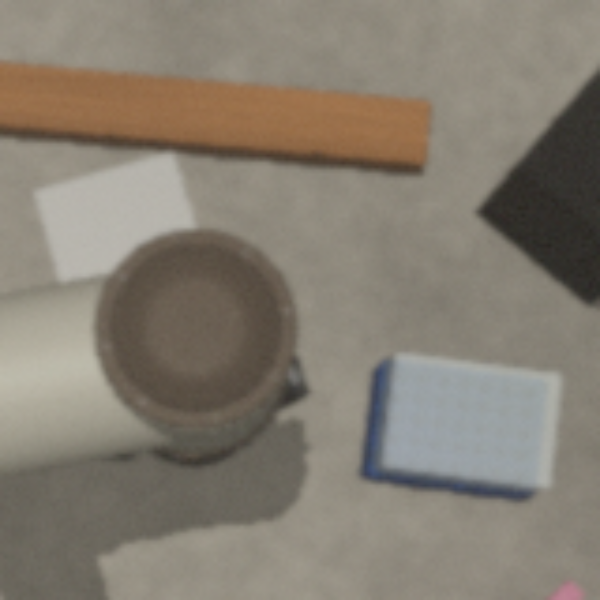

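```bash
python3 - <<'E'
from h import *
im,d=optics.get_image("scene"); W=cloud("scene",d); W0=cloud("scene",np.load("scene1.npz")["d"])
for w in(W0,W):
    q=w[(abs(w[...,0]-420)<60)&(abs(w[...,1]-95)<60)&(w[...,2]>15)&(w[...,2]<90)]; print("spray",len(q),np.percentile(q,[2,50,98],axis=0).round().tolist())
print(job.job_done())
E
```

```text
spray 677 [[401.0, 58.0, 17.0], [443.0, 68.0, 53.0], [458.0, 115.0, 89.0]]
spray 629 [[400.0, 58.0, 17.0], [441.0, 67.0, 56.0], [457.0, 112.0, 89.0]]
the job is handed in; nothing more can be done
None
```

I tipped the white stand up by pushing its foot over with half-open fingertips. I then pushed it from behind its panel, with about 2.5 N, until the front-right corner of its foot met the ledge. The arm backed off before I handed in at about 11 s of the 53 s allowed.

**Last checks:**
- **Stand:** upright, with the foot flat (slope −0.002).
- **Gap to the ledge:** I measured −1.7 mm in the scene view and −5.2 mm in the top view. The two disagree by about 3.5 mm. The negative values are measurement error and both mean the corner is at the ledge.
- **Contact force:** I saw no rise in the wrist force at the ledge, so the touch itself rests on the pictures.
- **Tip box:** unmoved in the top view.
- **Spray bottle:** the arm hid it in the top view, so that check could not be used. In the scene view it is unmoved to within about 3 mm.

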